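# Shut the guarded air valve

### The job

Shut the bench air block's valve: raise the spring-loaded guard by its wire bail until the stay on its left side drops behind the peg, ease it back so that the stay holds it open, and let go. Then turn the black knob clockwise until you feel the vane bed snugly on its rubber seat, without forcing it, and leave it shut with the guard still propped open and the things round about undisturbed.

Things in the scene. Friction and masses are not known exactly. Their poses are not given: they have to be found in the camera images.
- air_block: Aluminium bench air block, 180 x 190 mm, deck 60 mm high, on a steel foot plate 206 x 226 mm; bolted down. Origin on the worktop under the knob's axis; x points from its front (bail side) to its back (hinge side), y to its left, z up. The body spans x -70..110, y +-95 mm. Gauge at the right rear, 95 mm high; two air couplings stick out to y = -131 mm on the right, a supply union at the back.
- guard: The guard itself, with its bail; origin in the middle of its hinge axis, axes as the block's when shut, turning with it about y. Open, it stands 70 mm and more behind the knob's axis. At 1.77 rad its back edge meets a rubber buffer on the block, 37 mm behind the hinge; over 100 N there (24 N beyond the spring's pull at the bail) strains it.
- guard_turn (a joint): Grey sheet-steel hood over the knob, 122 x 116 x 38 mm, hinged along its back edge. 0 = shut, rad, grows as its front rises. Spring-loaded: 2 to 3 N at the bail to lift or hold it; let go unpropped, it snaps shut. It meets its buffer, a firm stop, at 1.77. The stay drops as the guard passes 1.70 to 1.73; eased back, the guard then stands on it at 1.70 (97 deg, leaning back).
- guard_hinge (a point): Middle of the guard's hinge axis, which runs along the block's y: 70 mm behind the knob's axis, 68 mm above the worktop.
- bail_grip (a point): Middle of the bail's bar: plain round steel, 10 mm thick, 80 mm long along the block's y, carried by two arms at its ends. With the guard shut it is 155 mm in front of the hinge axis, 18 mm above it, 86 mm above the worktop, its centre 33 mm in front of the hood; it swings about the hinge, and can turn between the fingers.
- stay_turn (a joint): Flat steel drop stay on the guard's left, 127 mm long, pivoted on the block's left front, lying over a peg on the guard's side. 0 = guard shut, rad, grows as its far end rises. While the guard opens it rides on the peg, up to 0.26, falling to 0.22; when the guard nears its buffer the step under its end falls behind the peg and it reads about 0.16.
- valve_knob: The black knob; origin on its axis at its underside, 64 mm above the worktop; x axis along its grip bar. It carries a brass vane, unseen inside the block, that touches only the rubber seat, 20 mm from the axis. Snug: the seat pushes back with 0.08 to 0.36 Nm over free turning (4 to 18 N on the vane), and with 4 N still after letting go; above 18 N it tears. A grip of 30 N turns it.
- valve_knob_turn (a joint): Turn of the knob, rad, clockwise seen from above is positive; starts at 0 to 0.25 (open) and stays where it is left. Turning freely takes 0.15 Nm. Where the vane meets the rubber seat differs with wear, anywhere from 0.6 to 1.3, and cannot be seen. From there the moment rises by 0.14 Nm per 0.1 rad. Let go, the knob springs back until 0.15 Nm of that is left, if it was more.
- knob_grip (a point): Point on the upright axis of the black knob, 89 mm above the worktop. The knob's grip is an upright bar 44 mm long, 12 mm thick, its top at 96 mm, on a round skirt 46 mm wide whose top is at 71 mm. At joint 0 the bar lies along the block's x; it turns clockwise from above.
- tape_measure: Yellow tape measure, 76 x 68 x 62 mm, standing loose left of the block; bystander. Origin at the centre of its underside.
- pliers: Pliers with red grips, 100 x 175 x 12 mm, lying loose right of the block; bystander. Origin at the centre of their underside.
- elec_tape: Roll of black tape, 62 mm wide, 19 mm high, lying loose behind the block; bystander. Origin at the centre of its underside.

How it is judged:
By the outcome, as a careful person would: the job done as asked, in the order asked, and still so for the second after the job is handed in, with the robot touching nothing.
It also fails if it takes over 64 s, if anything falls off the work surface, if the arm or the gripper's body presses on something with over 40 N, if the wrist force passes 120 N, or if a joint passes its speed limit or range.

### The arm

A 6-joint arm with a two-finger parallel gripper is mounted at the origin on a cart in front of the work surface, level with it; the furniture and walls round the work are solid. World frame = base frame: x ahead of the robot, y to its left, z up, the work surface at z = 0. Lengths are in m, angles in degrees, forces in N, time in s.
With the tool pointing down it reaches from about 0.35 to 0.875 m from the base axis. Payload 4.2 kg.
Tool frame: the origin (TCP) lies at the very end of the fingers, on their centre line; the grasp point (between the pads) lies 19 mm behind it; z points along the fingers, y is the line along which they close (so a half turn about z gives the same grasp; the last joint's range is limited). The gripper opens to 87 mm and grips with 3 to 60 N. Pads are 19 mm wide; open, the fingers measure 117 mm over their backs; the gripper's body (75 mm by 190 mm) begins 51 mm behind the grasp point.
Start: joints at [81.452, 22.042, 0.453, 0, -68.411, -14.817], TCP at [0.248, 0.574, 0.223] pointing down, gripper open.
Joint ranges: [-179.83, 179.83], [-69.29, 118.12], [-61.27, 80.66], [-181.25, 117.63], [-171.15, -9.14], [-177.46, 177.46]. Speed limits (degrees/s): [159.86, 159.86, 180, 180, 180, 180].

### API

Orientations are given as a 3x3 rotation matrix whose columns are the frame's x, y, z axes.
In Python, from station import sense, cams, r gives the robot as it stands. The module is installed in compiled form; this text tells all that it offers.
- The arm moves only by the tool step_arm, never from a script. Its argument "targets" is text: rows parted by semicolons, each of 4 numbers parted by spaces: the shift along the tool's x, y, z in cm, then the turn about the tool's z in degrees. In form: x y z turn; .... A call has 1 to 12 rows; each row shifts and turns the commanded pose from where the row before left it, along the tool's axes as they then stand; what a row does not reach is not made up. A row lasts 1/12 s, in which the tool goes at most 41.7 mm and 7.16 degrees, less where a joint would pass 70% of its speed; a pose out of reach is approached as far as the arm can. A call with a gripper value outside its range is refused whole. "claw" is the finger opening in cm, from 0 to 8.7, set as the call begins (left out, the last holds). The fingers move at their own pace and stop on an object; the grip force is fixed at half the most. Time passes only in rows, so rows that do not move let the fingers close. It gives the time, the measured TCP pose, the force, the opening and the grip force at its end, in the units of the state.
- sense(): the state, without advancing time (a new reading comes with each control period).
- cams.capture(name): name is "scene" or "side" or "wrist"; returns a dict with "frame" (420x560x3 uint8, blue, green, red), "vertical_fov" (degrees; the focal length in pixels is half the picture's height over the tangent of half this angle, whatever the lens; pixels are square), "cx", "cy" (the principal point, pixels), "eye" and "rotation" of the camera in the world; the wrist camera has in their place "tool_from_camera" (4x4, takes a point from camera to tool coordinates, whose origin is the TCP and whose axes are the flange's). Camera axes: x right, y down, z forward; pixel columns grow to the right and rows downward; lengths in m; the calibration is good to about 2 mm. A picture is of the moment at which its call begins: read the wrist's pose just before it. There is no depth.
- r.finish_job(): hands the job in; it is judged then, once.
The state is a dict: "time_s": time; "joints": joint angles; "joint_velocities": joint speeds; "effort": joint torques, N m; "tcp_pos": TCP position; "ee_rot": TCP orientation; "wrist_force": force on the tool from outside, world axes, zero at the start; "moment": the same for the moment, N m; "gripper_width": opening from 0.0 (shut) to 1.0 (fully open); "gripper_force": force on a finger pad.
Only numpy, scipy, OpenCV 4.12 (cv2) and the standard library are available. Lean on these libraries where they do the work, as an engineer would, in place of code of your own. Each camera call takes 0.05 s, during which the arm holds its last target. There are 200 camera calls.

## Working session

There is one attempt and no reset: what is moved stays moved. The work goes in short steps, Python scripts to look and compute and a tool call to move; the robot and the scene stay as the last step left them, time stands still between calls to the robot, and variables do not carry over. Pictures are saved under pics/ and viewed, at most 12 in all, crops included, and the job is handed in when it is done.

Besides the shell and the picture viewer there is one more tool, called after "Emit:" as name(argument=value, ...) on one line, values as JSON. step_arm: Moves the arm, as the interface text tells. Its arguments: {"type":"object","properties":{"targets":{"type":"string"},"claw":{"type":"number"}},"required":["targets"]}

```bash
mkdir -p pics; cat > h.py <<'E'
import numpy as np, cv2
from station import sense, cams, r
def cap(name,fn=None):
    s=sense(); c=cams.capture(name)
    if 'eye' in c: c['R']=np.array(c['rotation']);c['e']=np.array(c['eye'])
    else:
        T=np.array(c['tool_from_camera']);R=np.array(s['ee_rot'])
        c['R']=R@T[:3,:3]; c['e']=np.array(s['tcp_pos'])+R@T[:3,3]
    c['f']=c['frame'].shape[0]/2/np.tan(np.radians(c['vertical_fov'])/2)
    if fn: cv2.imwrite('pics/'+fn,c['frame'])
    return c
def ray(c,u,v):
    d=c['R']@np.array([(u-c['cx'])/c['f'],(v-c['cy'])/c['f'],1]); return c['e'],d/np.linalg.norm(d)
def onz(c,u,v,z):
    e,d=ray(c,u,v); return e+d*(z-e[2])/d[2]
def proj(c,p):
    q=c['R'].T@(np.array(p)-c['e']); return np.array([c['f']*q[0]/q[2]+c['cx'],c['f']*q[1]/q[2]+c['cy']])
def tri(obs):
    A=np.zeros((3,3));b=np.zeros(3)
    for c,u,v in obs:
        e,d=ray(c,u,v);P=np.eye(3)-np.outer(d,d);A+=P;b+=P@e
    return np.linalg.solve(A,b)
E
python3 - <<'E'
from h import *
s=sense();print(s)
import pickle
for n in ['scene','side','wrist']:
    c=cap(n,n+'0.png');print(n,c['e'],c['R'].round(3).tolist(),c['f'],c['cx'],c['cy'])
    pickle.dump(c,open(n+'0.pkl','wb'))
E
```

```text
{'time_s': 0.0, 'joints': array([ 8.14526920e+01,  2.20915326e+01,  3.78915367e-01, -2.89142218e-02,
       -6.84119771e+01, -1.48162756e+01]), 'joint_velocities': array([-0.02413987,  0.10928427,  0.04594189,  0.04244698,  0.03525359,
       -0.05393563]), 'effort': array([ 8.84330238e-04, -3.90667105e+01,  1.87406141e+01,  4.21973661e+00,
        1.10336868e-02, -1.85947338e-04]), 'tcp_pos': array([0.24759793, 0.57319598, 0.22144578]), 'ee_rot': array([[ 9.17933052e-01, -3.96734537e-01, -7.87229731e-04],
       [-3.96735304e-01, -9.17930700e-01, -2.08064146e-03],
       [ 1.02839987e-04,  2.22221139e-03, -9.99997526e-01]]), 'wrist_force': array([ 0.04117699, -0.61581288, -0.07963516]), 'moment': array([-0.02797312, -0.02629817, -0.0196596 ]), 'gripper_force': 0.0, 'gripper_width': 1.001195559425008}
scene [ 0.13276963 -0.47309727  0.85686859] [[0.767, -0.451, 0.455], [-0.641, -0.532, 0.553], [-0.007, -0.716, -0.698]] 453.0282204103905 280.4280422340414 213.52041018913988
side [ 0.99630354 -0.35103068  1.14300852] [[0.76, 0.562, -0.327], [0.65, -0.667, 0.363], [-0.014, -0.488, -0.873]] 473.13532121304405 279.4297099657777 200.1450182999512
wrist [0.32226267 0.54203188 0.38474537] [[-0.397, -0.876, -0.274], [-0.918, 0.379, 0.117], [0.002, 0.298, -0.955]] 367.9116664050079 274.36360639953324 215.89981848800554
```

View pics/scene0.png

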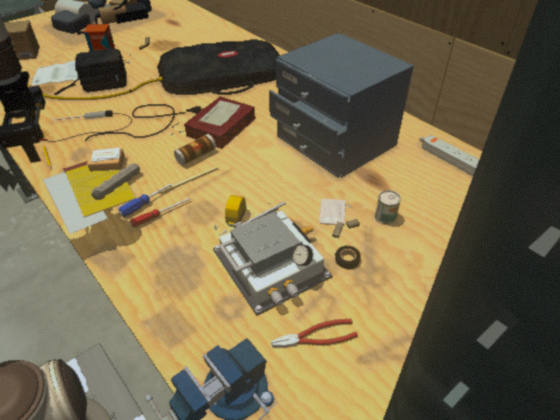

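View pics/side0.png

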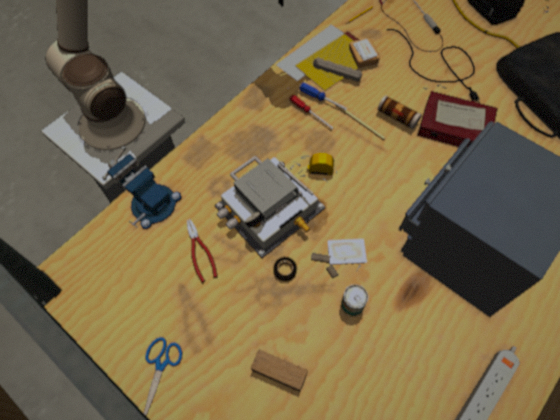

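View pics/wrist0.png

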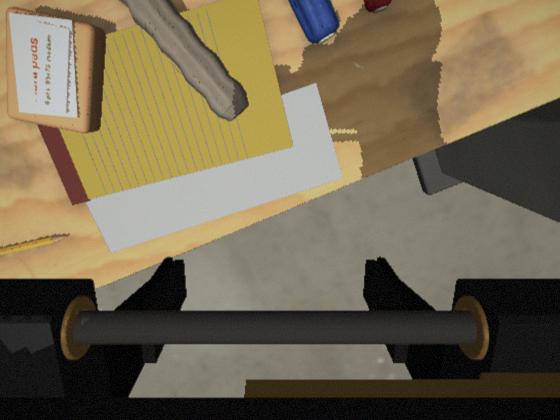

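The scene shows the block near (270,255), tape measure (235,208) and pliers (320,335). In the side view the block is near (270,205) with the bail at (240,172). The wrist sees only paper and the floor. Next I'll enlarge both views of the block.

```bash
python3 - <<'E'
from h import *
import pickle
a=cv2.imread('pics/scene0.png')[190:315,205:338];b=cv2.imread('pics/side0.png')[145:262,205:338]
f=lambda i:cv2.resize(i,None,fx=6,fy=4.8 if 0 else 6,interpolation=cv2.INTER_CUBIC)
cv2.imwrite('pics/ca.png',cv2.resize(a,None,fx=4.5,fy=4.5,interpolation=cv2.INTER_CUBIC));cv2.imwrite('pics/cb.png',cv2.resize(b,None,fx=4.5,fy=4.5,interpolation=cv2.INTER_CUBIC))
E
```

```text
(no output)
```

View pics/ca.png

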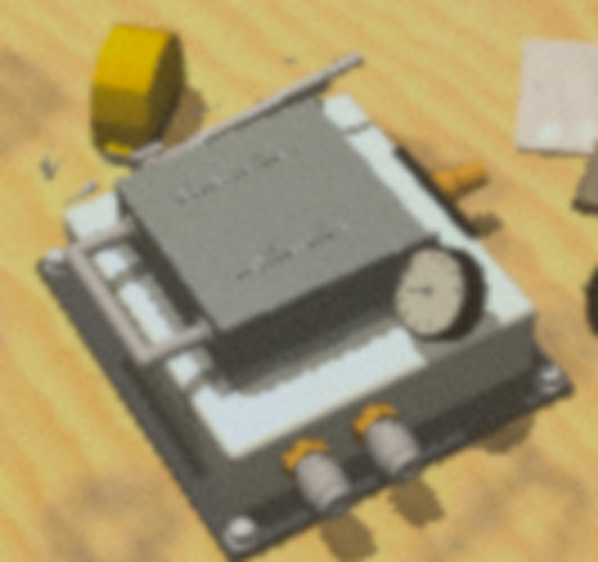

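View pics/cb.png

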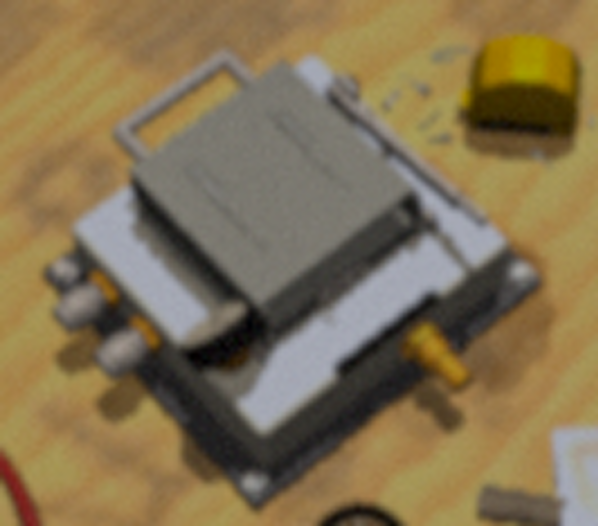

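The scene crop shows deck corners at FL (70,215), FR (232,458), BR (532,310) and BL (345,98), with the bail bar from (75,252) to (148,352). In the side crop they are BR (258,430), BL (508,250), FR (78,225) and FL (315,60), with the bail from (122,132) to (225,55).

```bash
python3 - <<'E'
from h import *
import pickle
S=pickle.load(open('scene0.pkl','rb'));D=pickle.load(open('side0.pkl','rb'))
s=lambda u,v:(205+(u+.5)/4.5-.5,190+(v+.5)/4.5-.5)
d=lambda u,v:(205+(u+.5)/4.5-.5,145+(v+.5)/4.5-.5)
obj=np.array([[-.07,.095],[-.07,-.095],[.11,-.095],[.11,.095]])
P=[onz(S,*s(*q),.06)[:2] for q in[(68,215),(232,458),(534,310),(345,96)]]
Q=[onz(D,*d(*q),.06)[:2] for q in[(315,58),(76,225),(258,433),(510,250)]]
def fit(o,p):
    p=np.array(p);a=o-o.mean(0);b=p-p.mean(0)
    th=np.arctan2((a[:,0]*b[:,1]-a[:,1]*b[:,0]).sum(),(a*b).sum());R=np.array([[np.cos(th),-np.sin(th)],[np.sin(th),np.cos(th)]])
    t=p.mean(0)-R@o.mean(0);print(np.degrees(th),t,((o@R.T+t)-p).round(4).tolist());return th,t
fit(obj,P);fit(obj,Q);th,t=fit(np.vstack([obj,obj]),P+Q)
R=np.array([[np.cos(th),-np.sin(th)],[np.sin(th),np.cos(th)]])
g=R@[-.085,0]+t;print('bail pred',g)
for a,b in[((75,252),(122,132)),((148,352),(122,132)),((75,252),(225,55)),((148,352),(122,132))]:pass
L=tri([(S,*s(75,252)),(D,*d(225,57))]);Rr=tri([(S,*s(148,352)),(D,*d(122,132))]);print('bail tri',L,Rr,(L+Rr)/2)
pickle.dump((th,t),open('pose.pkl','wb'))
for n,c,f in(('tape',D,(322,163)),('pliers',D,(203,250)),('tapeS',S,(235,215))):print(n,R.T@(onz(c,*f,0)[:2]-t))
E
```

```text
-8.756372012868118 [0.54093776 0.08954078] [[-0.0032, 0.004], [-0.0025, -0.0025], [0.0021, -0.0035], [0.0036, 0.002]]
-10.01082112187455 [0.54437124 0.0918965 ] [[-0.0008, 0.0042], [-0.0036, -0.0029], [0.0031, -0.0033], [0.0013, 0.002]]
-9.384576695176541 [0.54265338 0.09071917] [[-0.0004, 0.0058], [-0.0017, -0.0004], [0.0026, -0.0033], [0.0061, 0.0018], [-0.0036, 0.0025], [-0.0044, -0.005], [0.0026, -0.0034], [-0.0012, 0.0021]]
bail pred [0.45879101 0.10457931]
bail tri [0.46483003 0.14392833 0.0887291 ] [0.45443702 0.06581998 0.09029741] [0.45963352 0.10487415 0.08951326]
tape [0.00548107 0.21015503]
pliers [ 0.00422191 -0.21130262]
tapeS [0.02017112 0.1967852 ]
```

Emit:
step_arm(targets="2.7 2.5 0 0;2.7 2.5 0 0;2.7 2.5 0 0;2.7 2.5 0 0;2.7 2.5 0 0;2.7 2.5 0 0;2.7 2.5 0 0;2.7 2.5 0 0;2.7 2.5 0 0;2.7 2.5 0 0;2.7 2.5 0 0;2.7 2.5 0 0", claw=2.6)

```text
time_s: 1.15
tcp_pos: [0.4264, 0.1681, 0.2226]
ee_rot: [[0.918, -0.396, 0.0], [-0.396, -0.918, 0.0], [-0.0, -0.0, -1.0]]
wrist_force: [0.1, -0.2, -0.4]
gripper_width: 0.307
gripper_force: 0.0
```

Emit:
step_arm(targets="2.7 2.3 0 0;2.5 2.2 0 0;0 0 0 7;0 0 0 7;0 0 0 7;0 0 0 7;0 0 0 7;0 0 0 7;0 0 0 7;0 0 0 7;0 0 0 7;0 0 0 7")

```text
time_s: 2.15
tcp_pos: [0.4559, 0.1078, 0.2223]
ee_rot: [[-0.065, -0.998, -0.001], [-0.998, 0.065, -0.0], [0.0, 0.001, -1.0]]
wrist_force: [0.3, -0.7, 0.7]
gripper_width: 0.3
gripper_force: 0.0
```

Emit:
step_arm(targets="0 0 0 6;0 0 0 0;0 0 0 0")

```text
time_s: 2.4
tcp_pos: [0.456, 0.1079, 0.2224]
ee_rot: [[-0.16, -0.987, -0.0], [-0.987, 0.16, -0.0], [0.0, 0.0, -1.0]]
wrist_force: [-0.1, 1.5, 0.6]
gripper_width: 0.303
gripper_force: 0.0
```

```bash
cat >> h.py <<'E'
import pickle
def pose():
    th,t=pickle.load(open('pose.pkl','rb'));return th,np.array([[np.cos(th),-np.sin(th)],[np.sin(th),np.cos(th)]]),t
def st(s=None):
    s=s or sense();th,R,t=pose();p=s['tcp_pos'];q=R.T@(p[:2]-t);E=s['ee_rot']
    f=R.T@s['wrist_force'][:2]
    print('t',round(s['time_s'],2),'tcp block mm',(q*1e3).round(1),'z',round(p[2]*1e3,1),'toolx yaw in block',round(np.degrees(np.arctan2(E[1,0],E[0,0])-th),2),'F blk',f.round(1),s['wrist_force'][2].round(1),'grip',round(s['gripper_width']*87,1),round(s['gripper_force'],1),'j',s['joints'].round(0))
E
python3 - <<'E'
from h import *
st();c=cap('wrist','w1.png');th,R,t=pose()
for y in(.04,0,-.04):print(proj(c,[*(R@[-.085,y]+t),.086]))
E
```

```text
t 2.4 tcp block mm [-88.3   2.8] z 222.4 toolx yaw in block -89.83 F blk [-0.3  1.4] 0.6 grip 26.4 0.0 j [ 33.   7. -21.  -0. -63. -42.]
[269.17611704 243.19828153]
[269.1192463  198.81961637]
[269.05782482 150.88981453]
```

View pics/w1.png

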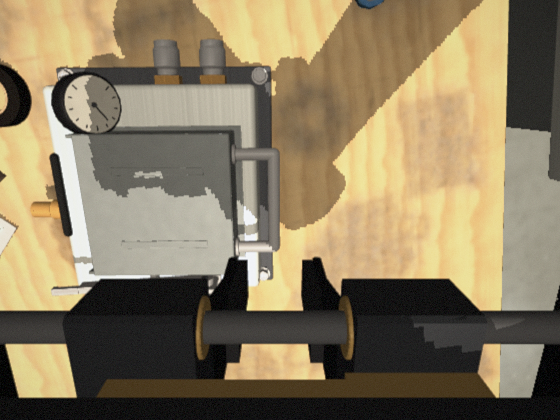

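The wrist view shows the bail bar at columns 269–280 and rows 150–247, about 5 px frontward of the prediction. The deck's front edge is near column 258, and its right edge near row 85.

```bash
python3 - <<'E'
from h import *
th,R,t=pose();s=sense();c=cap('wrist','w1b.png')
B=lambda p:(R.T@(p[:2]-t)*1e3).round(1)
print('bar ends',B(onz(c,274.5,155,.086)),B(onz(c,274.5,245,.086)))
print('deck front',B(onz(c,258,110,.06)),B(onz(c,258,270,.06)),'right',B(onz(c,150,85,.06)),'hood front',B(onz(c,234,135,.1)))
g=cv2.cvtColor(c['frame'],cv2.COLOR_BGR2GRAY)
for row in(170,185,200,215):print(g[row,228:292:2].tolist())
E
```

```text
bar ends [-89.4 -36.7] [-89.6  41.7]
deck front [-75.3 -71.2] [-73.7  78.2] right [ 14.6 -91. ] hood front [-58.5 -53.7]
[106, 93, 47, 46, 103, 102, 103, 130, 179, 183, 182, 186, 176, 151, 104, 74, 66, 60, 56, 60, 99, 116, 125, 129, 116, 100, 127, 125, 129, 130, 135, 136]
[106, 89, 48, 45, 82, 105, 105, 128, 178, 184, 183, 180, 178, 157, 114, 77, 61, 61, 64, 57, 93, 117, 124, 129, 121, 98, 125, 125, 120, 125, 130, 133]
[104, 95, 41, 43, 97, 132, 110, 108, 178, 180, 184, 182, 185, 158, 127, 79, 62, 57, 59, 58, 80, 116, 123, 125, 116, 102, 123, 123, 122, 128, 127, 135]
[104, 102, 72, 62, 76, 191, 190, 197, 243, 243, 243, 244, 231, 175, 138, 77, 107, 108, 111, 108, 87, 112, 123, 129, 121, 101, 122, 125, 127, 127, 132, 131]
```

```bash
python3 - <<'E'
from h import *
th,R,t=pose();t=t+R@[-.004,.0025];pickle.dump((th,t),open('pose.pkl','wb'));print(t);st()
E
```

```text
[0.53911456 0.09383796]
t 2.5 tcp block mm [-84.2   0.3] z 222.5 toolx yaw in block -89.86 F blk [-0.2 -0.4] -0.0 grip 25.7 0.0 j [ 33.   7. -21.  -0. -63. -42.]
```

Emit:
step_arm(targets="0 0.05 2.5 0;0 0 2.5 0;0 0 2.5 0;0 0 2.5 0;0 0 1.5 0;0 0 1.3 0;0 0 1.3 0;0 0 1 0;0 0 0 0;0 0 0 0")

```text
time_s: 3.33
tcp_pos: [0.4556, 0.1079, 0.0713]
ee_rot: [[-0.162, -0.987, -0.001], [-0.987, 0.162, -0.001], [0.001, 0.001, -1.0]]
wrist_force: [0.1, -0.0, -0.6]
gripper_width: 0.295
gripper_force: 0.0
```

Emit:
step_arm(targets="0 0 0 0;0 0 0 0;0 0 0 0;0 0 0 0;0 0 0 0;0 0 0 0", claw=0)

```text
time_s: 3.83
tcp_pos: [0.4569, 0.1083, 0.0723]
ee_rot: [[-0.162, -0.987, 0.003], [-0.987, 0.162, 0.001], [-0.001, -0.002, -1.0]]
wrist_force: [4.2, -2.8, 0.9]
gripper_width: 0.106
gripper_force: 30.0
```

```bash
python3 - <<'E'
from h import *
st()
# arc plan: bar at radius; TCP increments in block x(back),z per 0.15rad
a0=np.arctan2(18,155);r=np.hypot(155,18)
P=lambda g:np.array([-r*np.cos(a0+g),r*np.sin(a0+g)])
gs=np.linspace(0,1.74,25)
for i in range(24):print(round(gs[i+1],3),((P(gs[i+1])-P(gs[i]))/10).round(2))
print(P(1.74)-P(0),P(1.70)-P(1.74))
E
```

```text
t 3.83 tcp block mm [-83.5   0.8] z 72.3 toolx yaw in block -89.95 F blk [ 4.6 -2. ] 0.9 grip 9.2 30.0 j [ 33.  17. -32.   0. -40. -43.]
0.072 [0.17 1.12]
0.145 [0.25 1.1 ]
0.217 [0.33 1.08]
0.29 [0.41 1.05]
0.362 [0.48 1.02]
0.435 [0.56 0.98]
0.507 [0.63 0.94]
0.58 [0.69 0.89]
0.652 [0.76 0.84]
0.725 [0.81 0.78]
0.798 [0.87 0.72]
0.87 [0.92 0.66]
0.942 [0.96 0.59]
1.015 [1.01 0.52]
1.088 [1.04 0.44]
1.16 [1.07 0.37]
1.232 [1.09 0.29]
1.305 [1.11 0.21]
1.378 [1.12 0.13]
1.45 [1.13 0.05]
1.522 [ 1.13 -0.04]
1.595 [ 1.12 -0.12]
1.668 [ 1.11 -0.2 ]
1.74 [ 1.1  -0.28]
[198.84454965 131.75531866] [-6.02368645  1.63352607]
```

Emit:
step_arm(targets="0 -0.17 -1.12 0;0 -0.25 -1.1 0;0 -0.33 -1.08 0;0 -0.41 -1.05 0;0 -0.48 -1.02 0;0 -0.56 -0.98 0;0 -0.63 -0.94 0;0 -0.69 -0.89 0")

```text
time_s: 4.5
tcp_pos: [0.4886, 0.103, 0.1526]
ee_rot: [[-0.164, -0.986, -0.004], [-0.986, 0.164, 0.002], [-0.001, 0.004, -1.0]]
wrist_force: [-2.8, 5.7, -2.7]
gripper_width: 0.101
gripper_force: 30.0
```

```bash
python3 - <<'E'
from h import *
st();cap('scene','s2.png')
E
```

```text
t 4.5 tcp block mm [-51.3   0.8] z 152.6 toolx yaw in block -90.04 F blk [-3.7  5.2] -2.7 grip 8.8 30.0 j [ 30.  14. -22.  -0. -54. -40.]
```

Emit:
step_arm(targets="0 -0.76 -0.84 0;0 -0.81 -0.78 0;0 -0.87 -0.72 0;0 -0.92 -0.66 0;0 -0.96 -0.59 0;0 -1.01 -0.52 0;0 -1.04 -0.44 0;0 -1.07 -0.37 0")

```text
time_s: 5.22
tcp_pos: [0.5624, 0.0913, 0.2043]
ee_rot: [[-0.161, -0.987, -0.002], [-0.987, 0.161, 0.002], [-0.001, 0.002, -1.0]]
wrist_force: [-5.8, 4.3, 9.1]
gripper_width: 0.101
gripper_force: 30.0
```

Emit:
step_arm(targets="0 -1.09 -0.29 0;0 -1.11 -0.21 0;0 -1.12 -0.13 0;0 -1.13 -0.05 0;0 -1.13 0.04 0;0 -0.8 0.08 0;0 0 0 0;0 0 0 0")

```text
time_s: 5.88
tcp_pos: [0.6273, 0.0812, 0.2089]
ee_rot: [[-0.162, -0.987, 0.002], [-0.987, 0.162, 0.002], [-0.002, -0.001, -1.0]]
wrist_force: [-0.7, 4.4, 3.7]
gripper_width: 0.099
gripper_force: 30.0
```

```bash
python3 - <<'E'
from h import *
st();c=cap('scene','s3.png')
d=cap('wrist','w3.png')
E
```

```text
t 5.88 tcp block mm [89.   1.9] z 208.9 toolx yaw in block -89.94 F blk [-1.4  4.2] 3.7 grip 8.6 30.0 j [ 22.  23.   0.  -0. -67. -31.]
```

Emit:
step_arm(targets="0 -0.6 0.09 0;0 -0.6 0.11 0;0 -0.5 0.11 0;0 -0.4 0.1 0;0 -0.3 0.08 0;0 0 0 0;0 0 0 0")

```text
time_s: 6.57
tcp_pos: [0.6507, 0.0775, 0.2037]
ee_rot: [[-0.162, -0.987, 0.002], [-0.987, 0.162, 0.002], [-0.002, -0.001, -1.0]]
wrist_force: [0.2, 5.8, 4.1]
gripper_width: 0.097
gripper_force: 30.0
```

```bash
python3 - <<'E'
from h import *
st();c=cap('side','d4.png');a=cap('scene','s4.png')
x=cv2.resize(c['frame'][130:270,190:350],None,fx=2.5,fy=2.5,interpolation=cv2.INTER_CUBIC)
y=cv2.resize(a['frame'][160:300,200:360],None,fx=2.5,fy=2.5,interpolation=cv2.INTER_CUBIC)
cv2.imwrite('pics/c4.png',np.hstack([x,y]))
E
```

```text
t 6.57 tcp block mm [112.8   2.1] z 203.7 toolx yaw in block -89.92 F blk [-0.8  5.8] 4.1 grip 8.4 30.0 j [ 21.  26.   3.  -0. -68. -30.]
```

View pics/c4.png

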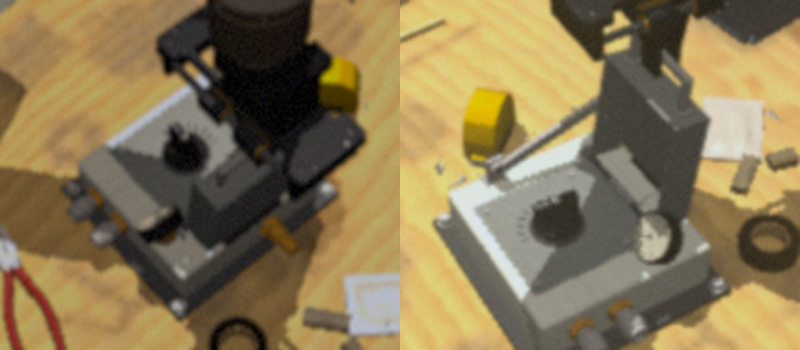

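The guard stands nearly upright with the stay rising from (495,170) to (600,110) in the right half. The knob is exposed near (558,218). The angle is about 1.72 rad, so I'll nudge a little further.

Emit:
step_arm(targets="0 -0.15 0.04 0;0 -0.15 0.04 0;0 0 0 0;0 0 0 0")

```text
time_s: 7.0
tcp_pos: [0.6534, 0.0771, 0.2028]
ee_rot: [[-0.162, -0.987, 0.001], [-0.987, 0.162, 0.002], [-0.002, -0.001, -1.0]]
wrist_force: [-1.0, 6.4, 4.1]
gripper_width: 0.105
gripper_force: 30.0
```

```bash
python3 - <<'E'
from h import *
st()
E
```

```text
t 7.0 tcp block mm [115.5   2.1] z 202.8 toolx yaw in block -89.92 F blk [-2.1  6.1] 4.1 grip 9.2 30.0 j [ 21.  26.   4.  -0. -68. -30.]
```

Emit:
step_arm(targets="0 0.2 -0.05 0;0 0.2 -0.05 0;0 0.2 -0.05 0;0 0.15 -0.03 0;0 0.15 -0.03 0;0 0 0 0;0 0 0 0")

```text
time_s: 7.58
tcp_pos: [0.6459, 0.0783, 0.2049]
ee_rot: [[-0.162, -0.987, 0.004], [-0.987, 0.162, 0.002], [-0.003, -0.004, -1.0]]
wrist_force: [3.0, 4.8, 1.7]
gripper_width: 0.1
gripper_force: 30.0
```

```bash
python3 - <<'E'
from h import *
st()
E
```

```text
t 7.58 tcp block mm [107.9   2.1] z 204.9 toolx yaw in block -89.93 F blk [2.2 5.2] 1.7 grip 8.7 30.0 j [ 21.  25.   3.  -0. -67. -30.]
```

Emit:
step_arm(targets="0 0.2 -0.04 0;0 0.1 0 0;0 0 0 0;0 0 0 0")

```text
time_s: 7.92
tcp_pos: [0.6441, 0.0785, 0.2053]
ee_rot: [[-0.162, -0.987, 0.007], [-0.987, 0.162, 0.002], [-0.003, -0.006, -1.0]]
wrist_force: [6.3, 4.1, 0.6]
gripper_width: 0.104
gripper_force: 30.0
```

```bash
python3 - <<'E'
from h import *
st()
E
```

```text
t 7.92 tcp block mm [106.1   2. ] z 205.3 toolx yaw in block -89.94 F blk [5.5 5.1] 0.6 grip 9.0 30.0 j [ 21.  25.   2.   0. -67. -31.]
```

Emit:
step_arm(targets="0 -0.2 0.02 0;0 -0.1 0.02 0;0 0 0 0;0 0 0 0")

```text
time_s: 8.25
tcp_pos: [0.6461, 0.0782, 0.2049]
ee_rot: [[-0.162, -0.987, 0.004], [-0.987, 0.162, 0.002], [-0.003, -0.004, -1.0]]
wrist_force: [2.7, 4.6, 1.9]
gripper_width: 0.107
gripper_force: 30.0
```

Emit:
step_arm(targets="0 0 0 0;0 0 0 0;0 0 0 0;0 0 0 0", claw=2.4)

```text
time_s: 8.58
tcp_pos: [0.6437, 0.0761, 0.2037]
ee_rot: [[-0.163, -0.987, -0.003], [-0.987, 0.163, -0.001], [0.001, 0.002, -1.0]]
wrist_force: [0.3, 0.2, 0.2]
gripper_width: 0.258
gripper_force: 0.0
```

Emit:
step_arm(targets="0 0 -0.6 0;0 0 -1 0;0 0 -1.5 0;0 0 -2 0;0 0 -2 0;0 0 -1 0")

```text
time_s: 9.08
tcp_pos: [0.6456, 0.0766, 0.2897]
ee_rot: [[-0.163, -0.987, 0.005], [-0.987, 0.163, 0.001], [-0.001, -0.005, -1.0]]
wrist_force: [1.2, 0.1, -0.4]
gripper_width: 0.273
gripper_force: 0.0
```

```bash
python3 - <<'E'
from h import *
st();c=cap('side');a=cap('scene')
th,R,t=pose()
print('knob px',proj(a,[*t,.096]),proj(c,[*t,.096]))
x=cv2.resize(c['frame'][130:270,190:350],None,fx=2.5,fy=2.5,interpolation=cv2.INTER_CUBIC)
y=cv2.resize(a['frame'][160:300,200:360],None,fx=2.5,fy=2.5,interpolation=cv2.INTER_CUBIC)
cv2.imwrite('pics/c5.png',np.hstack([x,y]))
E
```

```text
t 9.08 tcp block mm [107.8   0.4] z 289.7 toolx yaw in block -89.98 F blk [1.2 0.3] -0.4 grip 23.8 0.0 j [ 21.  22.  11.   0. -78. -30.]
knob px [260.23906161 239.99319778] [262.69779765 183.58769498]
```

View pics/c5.png

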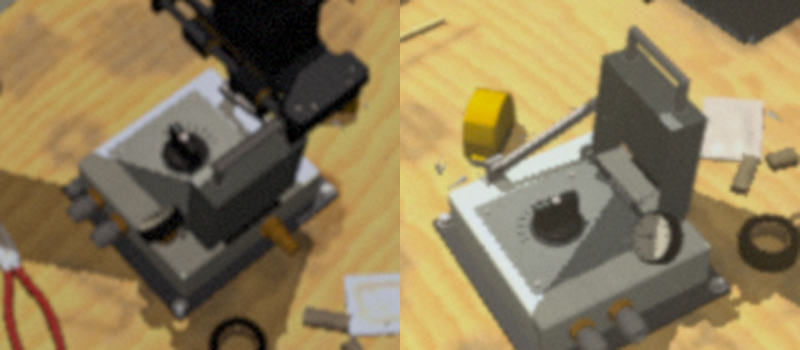

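The guard stays propped after release, with the stay under its peg. The knob is visible near (558,218) in the right half. Now I'll move to the front of the knob, turn the tool and look.

Emit:
step_arm(targets="0 2.8 0 0;0 2.8 0 0;0 2.8 0 0;0 2.8 0 0;0 2.8 0 0;0 2.8 0 0;0 0 0 7;0 0 0 7;0 0 0 7;0 0 0 7;0 0 0 7;0 0 0 7", claw=0)

```text
time_s: 10.18
tcp_pos: [0.478, 0.1039, 0.2843]
ee_rot: [[-0.785, -0.619, -0.002], [-0.619, 0.785, -0.001], [0.002, 0.001, -1.0]]
wrist_force: [-0.4, -0.0, 0.1]
gripper_width: 0.003
gripper_force: 0.0
```

Emit:
step_arm(targets="0 0 1 7;0 0 1 7;0 0 1 7;0 0 1 7;0 0 1 7;0 0 1 7;0 0 1 6;0 0 0 0;0 0 0 0")

```text
time_s: 10.93
tcp_pos: [0.4781, 0.1038, 0.2145]
ee_rot: [[-0.987, 0.16, -0.002], [0.16, 0.987, -0.001], [0.002, -0.002, -1.0]]
wrist_force: [0.0, 0.3, 0.8]
gripper_width: -0.0
gripper_force: 0.0
```

```bash
python3 - <<'E'
from h import *
st();c=cap('wrist','w6.png');th,R,t=pose()
print(proj(c,[*t,.096]),proj(c,[*t,.071]))
for q in((.022,0),(-.022,0)):print(proj(c,[*(R@q+t),.096]))
E
```

```text
t 10.93 tcp block mm [-61.9  -0.2] z 214.5 toolx yaw in block 180.17 F blk [-0.   0.3] 0.8 grip -0.0 0.0 j [  31.    9.  -19.   -0.  -62. -131.]
[273.3968216  280.81076454] [273.49903939 268.13040331]
[273.34222548 303.79022205]
[273.45373249 256.85702218]
```

View pics/w6.png

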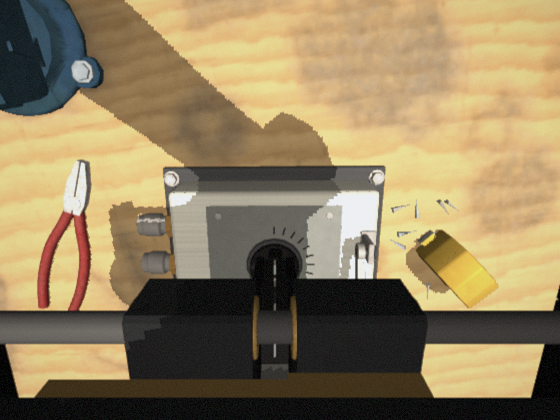

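The wrist view shows the skirt centred at about column 275, roughly 1 mm left of my estimate. The bar lies near the block's x axis, and the closed fingers are at columns 256–296. I'll lower the closed fingers to the right of the bar's front half.

Emit:
step_arm(targets="-1.8 -2 0 0;-1.8 -2.2 0 0;0 0 2.5 0;0 0 2.5 0;0 0 2.5 0;0 0 2.5 0;0 0 2 0;0 0 1 0;0 0 0.4 0;0 0 0 0;0 0 0 0")

```text
time_s: 11.9
tcp_pos: [0.5085, 0.0572, 0.0827]
ee_rot: [[-0.987, 0.162, 0.002], [0.162, 0.987, 0.001], [-0.002, 0.001, -1.0]]
wrist_force: [0.2, -0.3, 0.2]
gripper_width: 0.007
gripper_force: 0.0
```

```bash
python3 - <<'E'
from h import *
st()
E
```

```text
t 11.9 tcp block mm [-24.3 -41.1] z 82.7 toolx yaw in block 180.08 F blk [ 0.2 -0.3] 0.2 grip 0.6 0.0 j [  25.   20.  -26.    0.  -44. -124.]
```

Emit:
step_arm(targets="0 0.7 0.2 0;0 0.7 0 0;0 0.3 0 0;0 0.3 0 0;0 0 0 0")

```text
time_s: 12.32
tcp_pos: [0.5111, 0.0775, 0.0799]
ee_rot: [[-0.987, 0.162, 0.001], [0.162, 0.987, 0.0], [-0.001, 0.001, -1.0]]
wrist_force: [0.2, -0.3, -0.4]
gripper_width: 0.004
gripper_force: 0.0
```

Emit:
step_arm(targets="0 0.2 0 0;0 0.2 0 0;0 0 0 0")

```text
time_s: 12.57
tcp_pos: [0.5115, 0.0808, 0.0796]
ee_rot: [[-0.987, 0.163, 0.0], [0.163, 0.987, 0.0], [-0.0, 0.0, -1.0]]
wrist_force: [0.4, 0.0, 0.3]
gripper_width: 0.005
gripper_force: 0.0
```

Emit:
step_arm(targets="0 0.2 0 0;0 0.1 0 0;0 0 0 0")

```text
time_s: 12.82
tcp_pos: [0.5117, 0.0831, 0.0795]
ee_rot: [[-0.987, 0.163, -0.001], [0.163, 0.987, -0.001], [0.0, -0.001, -1.0]]
wrist_force: [0.3, -1.4, 1.2]
gripper_width: 0.004
gripper_force: 1.0
```

```bash
python3 - <<'E'
from h import *
st()
E
```

```text
t 12.82 tcp block mm [-25.3 -15.1] z 79.5 toolx yaw in block 180.02 F blk [ 0.5 -1.3] 1.2 grip 0.3 1.0 j [  27.   21.  -25.    0.  -44. -127.]
```

Emit:
step_arm(targets="0 0.1 0 0;0 0.1 0 0;0 0 0 0")

```text
time_s: 13.07
tcp_pos: [0.5115, 0.0838, 0.0795]
ee_rot: [[-0.987, 0.163, -0.002], [0.163, 0.987, -0.003], [0.002, -0.003, -1.0]]
wrist_force: [0.6, -8.0, 0.9]
gripper_width: 0.003
gripper_force: 3.3
```

Emit:
step_arm(targets="0 0.1 0 0;0 0.1 0 0;0 0 0 0")

```text
time_s: 13.32
tcp_pos: [0.5114, 0.0853, 0.0795]
ee_rot: [[-0.987, 0.163, -0.003], [0.163, 0.987, -0.003], [0.003, -0.004, -1.0]]
wrist_force: [0.4, -7.7, 2.2]
gripper_width: 0.003
gripper_force: 3.9
```

Emit:
step_arm(targets="0 0.1 0 0;0 0.1 0 0;0 0 0 0")

```text
time_s: 13.57
tcp_pos: [0.5115, 0.0871, 0.0794]
ee_rot: [[-0.987, 0.163, -0.004], [0.164, 0.987, -0.004], [0.003, -0.004, -1.0]]
wrist_force: [0.4, -8.3, 2.9]
gripper_width: 0.005
gripper_force: 4.0
```

```bash
python3 - <<'E'
from h import *
st();a=cap('scene');c=cap('side')
x=cv2.resize(c['frame'][150:230,220:310],None,fx=4.4,fy=4.4,interpolation=cv2.INTER_CUBIC)
y=cv2.resize(a['frame'][200:280,215:305],None,fx=4.4,fy=4.4,interpolation=cv2.INTER_CUBIC)
cv2.imwrite('pics/c7.png',np.hstack([x,y]))
E
```

```text
t 13.57 tcp block mm [-26.2 -11.2] z 79.4 toolx yaw in block 179.97 F blk [ 1.8 -8.1] 2.9 grip 0.5 4.0 j [  28.   21.  -25.    0.  -44. -127.]
```

View pics/c7.png

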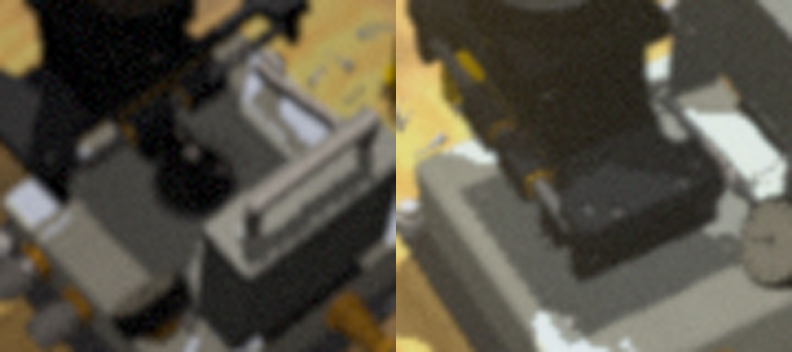

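Contact: the knob turns with a steady ~8 N, which matches the free 0.15 Nm at about 18 mm. The picture shows the finger at the knob's front right; the guard is still propped. I'll keep following the arc in small steps.

Emit:
step_arm(targets="0 0.1 0 0;0 0.1 0 0;0 0.1 0 0;0 0.1 0 0;0 0 0 0")

```text
time_s: 14.08
tcp_pos: [0.5119, 0.0908, 0.0794]
ee_rot: [[-0.987, 0.164, -0.004], [0.164, 0.987, -0.004], [0.004, -0.005, -1.0]]
wrist_force: [-0.6, -8.5, 3.0]
gripper_width: 0.006
gripper_force: 3.7
```

```bash
cat >> h.py <<'E'
def kn(b=.010):
    s=sense();th,R,t=pose();q=R.T@(s['tcp_pos'][:2]-t);F=-(R.T@s['wrist_force'][:2])
    c=q+[.0095,b-.001]
    from scipy.optimize import brentq
    g=brentq(lambda a:c[0]*np.sin(a)+c[1]*np.cos(a)+.006,-.3,1.9)
    M=-(c[0]*F[1]-c[1]*F[0])
    print('t',round(s['time_s'],1),'q',(q*1e3).round(1),'F on knob',F.round(1),'theta',round(g,3),'M',round(M,3),'Ft',round(F@[np.sin(g),np.cos(g)],1),'r',round(c@[-np.cos(g),np.sin(g)]*1e3,1))
E
python3 -c "from h import *;kn()"
```

```text
t 14.1 q [-26.3  -7.4] F on knob [-0.8  8.5] theta 0.456 M 0.142 Ft 7.3 r 15.8
```

Emit:
step_arm(targets="-0.03 0.09 0 0;-0.02 0.09 0 0;0 0 0 0")

```text
time_s: 14.33
tcp_pos: [0.5124, 0.0924, 0.0793]
ee_rot: [[-0.986, 0.164, -0.005], [0.164, 0.986, -0.004], [0.004, -0.005, -1.0]]
wrist_force: [-1.6, -8.5, 3.9]
gripper_width: 0.008
gripper_force: 3.7
```

```bash
python3 -c "from h import *;kn()"
```

```text
t 14.3 q [-26.1  -5.8] F on knob [0.2 8.7] theta 0.553 M 0.145 Ft 7.5 r 15.8
```

Emit:
step_arm(targets="-0.03 0.1 0 0;0 0 0 0;0 0 0 0")

```text
time_s: 14.58
tcp_pos: [0.5128, 0.0933, 0.0793]
ee_rot: [[-0.987, 0.164, -0.005], [0.164, 0.987, -0.004], [0.004, -0.005, -1.0]]
wrist_force: [-1.8, -8.8, 4.0]
gripper_width: 0.003
gripper_force: 3.6
```

```bash
python3 -c "from h import *;kn()"
```

```text
t 14.6 q [-25.9  -4.9] F on knob [0.3 8.9] theta 0.609 M 0.148 Ft 7.5 r 15.8
```

Emit:
step_arm(targets="-0.03 0.1 0 0;0 0 0 0;0 0 0 0")

```text
time_s: 14.83
tcp_pos: [0.5129, 0.0942, 0.0792]
ee_rot: [[-0.986, 0.164, -0.006], [0.164, 0.986, -0.004], [0.005, -0.005, -1.0]]
wrist_force: [-0.7, -8.6, 3.4]
gripper_width: 0.004
gripper_force: 3.6
```

```bash
python3 -c "from h import *;kn()"
```

```text
t 14.8 q [-25.9  -3.9] F on knob [-0.7  8.6] theta 0.658 M 0.137 Ft 6.4 r 16.1
```

Emit:
step_arm(targets="-0.04 0.09 0 0;0 0 0 0;0 0 0 0")

```text
time_s: 15.08
tcp_pos: [0.5132, 0.0949, 0.0792]
ee_rot: [[-0.986, 0.164, -0.006], [0.164, 0.986, -0.005], [0.005, -0.006, -1.0]]
wrist_force: [-1.5, -9.1, 3.0]
gripper_width: 0.004
gripper_force: 3.6
```

```bash
python3 -c "from h import *;kn()"
```

```text
t 15.1 q [-25.7  -3.2] F on knob [0.  9.2] theta 0.7 M 0.149 Ft 7.0 r 16.2
```

Emit:
step_arm(targets="-0.06 0.09 0 0;0 0 0 0;0 0 0 0")

```text
time_s: 15.33
tcp_pos: [0.5137, 0.0956, 0.0791]
ee_rot: [[-0.986, 0.164, -0.007], [0.164, 0.986, -0.005], [0.006, -0.006, -1.0]]
wrist_force: [-2.6, -7.5, 3.9]
gripper_width: 0.007
gripper_force: 3.7
```

```bash
python3 -c "from h import *;kn()"
```

```text
t 15.3 q [-25.4  -2.4] F on knob [1.4 7.9] theta 0.751 M 0.134 Ft 6.7 r 16.1
```

Emit:
step_arm(targets="-0.06 0.09 0 0;0 0 0 0;0 0 0 0")

```text
time_s: 15.58
tcp_pos: [0.514, 0.0961, 0.0791]
ee_rot: [[-0.986, 0.164, -0.008], [0.164, 0.986, -0.006], [0.007, -0.007, -1.0]]
wrist_force: [-4.1, -8.9, 4.4]
gripper_width: 0.004
gripper_force: 4.2
```

```bash
python3 -c "from h import *;kn()"
```

```text
t 15.6 q [-25.2  -1.9] F on knob [2.6 9.5] theta 0.782 M 0.167 Ft 8.6 r 16.1
```

Emit:
step_arm(targets="-0.06 0.08 0 0;0 0 0 0;0 0 0 0")

```text
time_s: 15.83
tcp_pos: [0.5142, 0.0964, 0.0791]
ee_rot: [[-0.986, 0.164, -0.009], [0.164, 0.986, -0.006], [0.008, -0.008, -1.0]]
wrist_force: [-4.6, -10.4, 5.6]
gripper_width: 0.004
gripper_force: 4.7
```

```bash
python3 -c "from h import *;kn()"
```

```text
t 15.8 q [-25.   -1.6] F on knob [ 2.9 11. ] theta 0.802 M 0.192 Ft 9.7 r 16.1
```

The moment is starting to climb, so the seat has been met. I'll continue gently towards about 0.33 Nm total.

Emit:
step_arm(targets="-0.06 0.08 0 0;-0.06 0.08 0 0;0 0 0 0")

```text
time_s: 16.08
tcp_pos: [0.5146, 0.0969, 0.079]
ee_rot: [[-0.986, 0.164, -0.012], [0.164, 0.986, -0.008], [0.01, -0.01, -1.0]]
wrist_force: [-6.6, -11.8, 7.0]
gripper_width: 0.004
gripper_force: 5.9
```

```bash
python3 -c "from h import *;kn()"
```

```text
t 16.1 q [-24.7  -1. ] F on knob [ 4.6 12.7] theta 0.842 M 0.231 Ft 11.9 r 16.1
```

Emit:
step_arm(targets="-0.06 0.08 0 0;0 0 0 0;0 0 0 0")

```text
time_s: 16.33
tcp_pos: [0.5148, 0.0972, 0.079]
ee_rot: [[-0.986, 0.164, -0.013], [0.165, 0.986, -0.008], [0.011, -0.01, -1.0]]
wrist_force: [-6.4, -12.8, 8.5]
gripper_width: 0.005
gripper_force: 6.4
```

```bash
python3 -c "from h import *;kn()"
```

```text
t 16.3 q [-24.6  -0.7] F on knob [ 4.2 13.7] theta 0.861 M 0.241 Ft 12.1 r 16.1
```

Emit:
step_arm(targets="-0.07 0.08 0 0;-0.07 0.08 0 0;0 0 0 0")

```text
time_s: 16.58
tcp_pos: [0.5152, 0.0978, 0.079]
ee_rot: [[-0.986, 0.165, -0.016], [0.165, 0.986, -0.01], [0.014, -0.012, -1.0]]
wrist_force: [-9.3, -14.5, 11.0]
gripper_width: 0.005
gripper_force: 7.7
```

```bash
python3 -c "from h import *;kn()"
```

```text
t 16.6 q [-24.2  -0. ] F on knob [ 6.8 15.9] theta 0.902 M 0.294 Ft 15.1 r 16.2
```

Emit:
step_arm(targets="-0.06 0.07 0 0;0 0 0 0;0 0 0 0")

```text
time_s: 16.83
tcp_pos: [0.5154, 0.098, 0.079]
ee_rot: [[-0.986, 0.165, -0.017], [0.165, 0.986, -0.011], [0.015, -0.013, -1.0]]
wrist_force: [-11.4, -15.6, 11.7]
gripper_width: 0.003
gripper_force: 8.2
```

```bash
python3 -c "from h import *;kn()"
```

```text
t 16.8 q [-24.    0.2] F on knob [ 8.7 17.2] theta 0.92 M 0.33 Ft 17.3 r 16.1
```

Total is about 0.34 Nm, roughly 0.19 over free and mid-band. Backing off and rising clear.

Emit:
step_arm(targets="0.3 -0.3 0 0;0.5 -0.5 0 0;0.6 -0.7 0 0;0 0 -1.5 0;0 0 -2.5 0;0 0 -3 0;0 0 -3 0;0 0 -3 0;1.5 0 -1 0;2 0 0 0;2 0 0 0;0 0 0 0")

```text
time_s: 17.83
tcp_pos: [0.4491, 0.1007, 0.22]
ee_rot: [[-0.987, 0.162, 0.0], [0.162, 0.987, 0.002], [0.0, 0.002, -1.0]]
wrist_force: [-0.3, -1.0, 0.5]
gripper_width: 0.004
gripper_force: 0.0
```

```bash
python3 - <<'E'
from h import *
st();a=cap('scene');c=cap('side')
x=cv2.resize(c['frame'][130:270,190:350],None,fx=2.5,fy=2.5,interpolation=cv2.INTER_CUBIC)
y=cv2.resize(a['frame'][160:300,200:360],None,fx=2.5,fy=2.5,interpolation=cv2.INTER_CUBIC)
cv2.imwrite('pics/c8.png',np.hstack([x,y]))
E
```

```text
t 17.83 tcp block mm [-89.9  -7.9] z 220.0 toolx yaw in block 180.09 F blk [-0.1 -1. ] 0.5 grip 0.3 0.0 j [  33.    6.  -22.   -0.  -62. -132.]
```

View pics/c8.png

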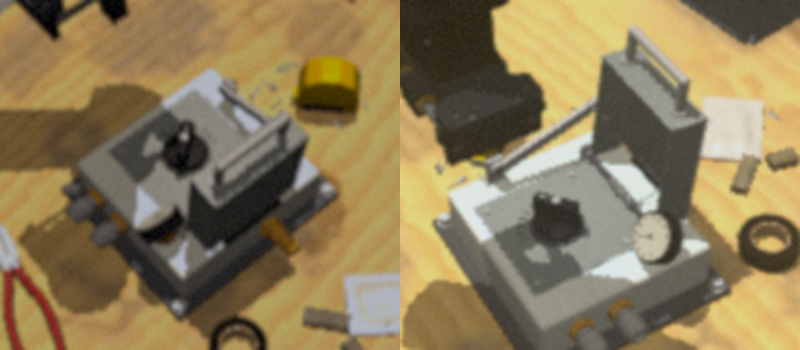

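The guard is still propped on its stay and the knob at (185,145)/(555,215) has turned. The tape measure, pliers and roll are unmoved, and the arm is clear. Handing in.

```bash
python3 -c "from h import *;print(r.finish_job())"
```

```text
the job is handed in; nothing more can be done
None
```

The guard stands propped open on its stay, and the knob is turned clockwise to about 0.19 Nm over free turning, within the snug range. Nothing else looked moved in the last pictures, and I handed the job in just after 17.8 s; no verdict was returned.

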